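# Reset the ratchet drawing board to its lowest notch

### The job

The tilting drawing board stands too steep: set it to the lowest notch of its ratchet. Take it by its handle and lift it on past the top notch until you feel it come up against its stop, without forcing it there; that trips the pawl, so that you can lower the board, held all the way and not dropped, until it lies fully flat and the pawl is armed again. Then raise it just past the first click, let it down onto the pawl and leave it resting in the lowest notch, with the mug and jar left where they are.

Things in the scene. Friction and masses are not known exactly. Their poses are not given: they have to be found in the camera images.
- stand: Fixed wooden stand of the drawing board: plywood base 225 x 310 mm. Its origin lies on the worktop under the middle of the board; +x runs from the hinge (low edge of the board, near the robot) to the handle side, +y to the left, z up
- hinge (a point): Middle of the board's hinge axis, 105 mm from the stand's origin towards its -x and 100 mm above the worktop. The axis runs along the stand's y
- handle (a point): Centre of the dark wooden lifting handle in the middle of the board's free edge, 232 mm from the hinge axis in the board's middle plane: a rounded bar 24 mm wide (along the hinge axis), 16 mm thick, standing 65 mm out of the edge; this point is 42 mm out of the edge. Pinch its two sides, 24 mm apart. Its x axis runs outward along the board, its y axis along the hinge axis
- board_middle (a point): Middle of the upper face of the plywood drawing board, 190 mm (hinge to free edge) x 240 x 12 mm, with drawing paper on it; it weighs 0.6 to 0.9 kg (3 to 5 N at the handle) and its hinge is damped
- board (a joint): Angle of the board, rad: 0 = flat on its rest, grows as the handle goes up. Five notches hold it from sinking, at about 0.24 (lowest), 0.38, 0.52, 0.66 and 0.80 (top); it starts in one of the upper four. Where the pawl trips and the stop comes differs each time and is not measured
- ratchet (a point): Ratchet on the stand's -y side: steel toothed quadrant on the board, pawl with red weight on a grey bracket; this point is near the teeth. Going up, the pawl clicks in some 0.01 to 0.03 rad above each notch. The rubber-faced hard stop comes 0.18 to 0.31 rad above the top notch, differing each time; the pawl trips only 0.03 to 0.04 rad before it, so feeling the stop shows that it has tripped. The last 0.03 rad down to flat push it back in
- tea_mug: White mug, 97 mm high, a loose bystander; origin at the middle of its foot
- shellac_jar: Brown jar with steel lid, 108 mm high, a loose bystander; origin at the middle of its foot

How it is judged:
By the outcome, as a careful person would: the job done as asked, in the order asked, and still so for the second after the job is handed in, with the robot touching nothing.
It also fails if it takes over 51 s, if anything falls off the work surface, if the arm or the gripper's body presses on something with over 40 N, if the wrist force passes 120 N, or if a joint passes its speed limit or range.

### The arm

A 6-joint arm with a two-finger parallel gripper is mounted at the origin on a cart in front of the work surface, level with it; the furniture and walls round the work are solid. World frame = base frame: x ahead of the robot, y to its left, z up, the work surface at z = 0. Lengths are in m, angles in degrees, forces in N, time in s.
With the tool pointing down it reaches from about 0.3 to 1 m from the base axis. Payload 5.1 kg.
Tool frame: the origin (TCP) lies on the centre line of the jaws, within the pads' length; the fingertips stand 25 mm ahead of it and the grasp point (between the pads) lies 6 mm ahead of it; z points along the fingers, y is the line along which they close (so a half turn about z gives the same grasp; the last joint's range is limited). The gripper opens to 95 mm and grips with 3 to 60 N. Pads are 20 mm wide; open, the fingers measure 119 mm over their backs; the gripper's body (75 mm by 180 mm) begins 59 mm behind the grasp point.
Start: joints at [-74.805, 7.093, 94.555, -0, 78.352, -4.733], TCP at [0.222, -0.611, 0.24] pointing down, gripper open.
Joint ranges: [-149.61, 149.61], [-58.7, 133.49], [1.44, 155.28], [-77.14, 257.14], [18.33, 153.61], [-166.67, 166.67]. Speed limits (degrees/s): [147.25, 147.25, 180, 180, 180, 180].

### API

Orientations are given as [roll, pitch, yaw] about the fixed x, y, z axes, in that order (R = Rz(yaw) Ry(pitch) Rx(roll)).
In Python, from rig import env gives the robot as it stands.
- The arm moves only by the tool carry_out, never from a script. Its argument "increments" is a list of rows, each a list of 4 numbers: the shift along the world's x, y, z normalised to -1 to 1, where 1 is 300 mm, then the turn about the world's z normalised to -1 to 1, where 1 is 30 degrees. In form: [[x, y, z, turn], ...]. A call has 1 to 12 rows; each row is the pose to reach, as a shift and turn from the pose commanded when the call began; what a row does not reach only later rows make up. A row lasts 1/8 s, in which the tool goes at most 62.5 mm and 10.7 degrees, less where a joint would pass 70% of its speed; a pose out of reach is approached as far as the arm can. A call with a number of a shift or a turn outside -1 to 1 is refused whole. A call with a gripper value outside its range is refused whole. "grip" is the closure, from -1 (fully open) to 1 (shut), set as the call begins (left out, the last holds). The fingers move at their own pace and stop on an object; the grip force is fixed at half the most. Time passes only in rows, so rows that repeat a pose let the fingers close. It gives the time, the measured TCP pose, the force, the opening and the grip force at its end, in the units of the state.
- env.observe(): the state, without advancing time (a new reading comes with each control period).
- env.grab_frame(name): name is "scene" or "side" or "wrist"; returns (picture, depth): 400x640x3 uint8, red, green, blue; 400x640 float32, m along the optical axis (not along the pixel's ray), 0 where there is no reading.
- env.calibration(name): a dict with "K" (3x3 intrinsics, pixels), "xyz" and "rotation" of the camera in the world; the wrist camera has in their place "tool_from_camera" (4x4, takes a point from camera to tool coordinates, whose origin is the TCP and whose axes are the flange's). Camera axes: x right, y up, looking along -z (the intrinsics and any distortion apply to the point x, -y, -z); pixel columns grow to the right and rows downward; lengths in m; the calibration is good to about 2 mm. A picture is of the moment at which its call begins: read the wrist's pose just before it. calibration takes no time and is no camera call.
- env.finish_job(): hands the job in; it is judged then, once.
Trained networks look in the newest picture that a camera, given by its name, has taken for a name from the list of things; names that differ only in an ending like _2 or _b are one class to them, and where a whole thing is asked for, a point or a joint stands for the part that bears it (a point fixed in the world has none). Each returns a list of dicts, best first, with "p" (0 to 1); they miss things now and then, are a little off and sometimes report something else, mostly with a low value. They report only what shows in the picture. A call takes as long as a camera call.
- env.cut_out(camera, name): "mask" (400x640 bool, what is visible of it) and "box" ([left, top, right, bottom] in pixels, round what is visible of it).
The state is a dict: "time": time; "qpos": joint angles; "joint_vel": joint speeds; "tau": joint torques, N m; "tool_pos": TCP position; "eef_rot": TCP orientation; "ft_force": force on the tool from outside, world axes, zero at the start; "ft_torque": the same for the moment, N m; "width": opening from 0.0 (shut) to 1.0 (fully open); "grasp_force": force on a finger pad.
Only numpy, scipy, OpenCV 4.12 (cv2) and the standard library are available. Lean on these libraries where they do the work, as an engineer would, in place of code of your own. Each camera call takes 0.05 s, during which the arm holds its last target. There are 200 camera calls.

## Working session

There is one attempt and no reset: what is moved stays moved. The work goes in short steps, Python scripts to look and compute and a tool call to move; the robot and the scene stay as the last step left them, time stands still between calls to the robot, and variables do not carry over. Pictures are saved under pics/ and viewed, at most 10 in all, crops included, and the job is handed in when it is done.

Besides the shell and the picture viewer there is one more tool, called as name(argument=value, ...), one argument or row to a line, values as JSON. carry_out: Moves the arm, as the interface text tells. Scaled input: -1 to 1 covers 300 mm each way for a shift and 30 degrees each way for a turn. Its arguments: {"type":"object","properties":{"increments":{"type":"array","items":{"type":"array","items":{"type":"number"}}},"grip":{"type":"number"}},"required":["increments"]}

```bash
mkdir -p pics; cat > h.py <<'E'
from rig import env
import numpy as np, cv2
from scipy.spatial.transform import Rotation as R
def cam(n):
    c=env.calibration(n)
    return np.array(c['K']),np.array(c['xyz']),c['rotation']
def pts(n,depth,mask):
    K,t,r=cam(n); r=np.array(r)
    M=r if r.shape==(3,3) else R.from_euler('xyz',r,degrees=True).as_matrix()
    v,u=np.nonzero(mask&(depth>0)); d=depth[v,u]
    p=np.stack([(u-K[0,2])/K[0,0]*d,-(v-K[1,2])/K[1,1]*d,-d],1)
    return p@M.T+t
E
python3 - <<'E'
from h import *
print(env.calibration('scene'),env.calibration('side'))
s=env.observe();print(s)
ims=[]
for n in('scene','side'):
    im,d=env.grab_frame(n);np.save(f'{n}.npy',d);cv2.imwrite(f'{n}.png',im[...,::-1])
    ims.append(im[...,::-1])
    for o in('stand','handle','board_middle','ratchet','tea_mug','shellac_jar','board'):
        for q in env.cut_out(n,o)[:1]:
            P=pts(n,d,q['mask']); 
            print(n,o,round(q['p'],2),q['box'],len(P),np.median(P,0).round(3) if len(P) else'',P.min(0).round(3),P.max(0).round(3))
            np.save(f'{n}_{o}_pts.npy',P)
cv2.imwrite('pics/a.png',ims[0]);cv2.imwrite('pics/b.png',ims[1])
E
```

```text
{'K': array([[417.57230515,   0.        , 316.56342806],
       [  0.        , 417.57230515, 205.21428135],
       [  0.        ,   0.        ,   1.        ]]), 'xyz': array([-0.0846544 , -1.11347271,  0.70713725]), 'rotation': array([ 65.45181883,   0.69647066, -30.52200479])} {'K': array([[405.995982  ,   0.        , 314.86723371],
       [  0.        , 405.995982  , 195.22035628],
       [  0.        ,   0.        ,   1.        ]]), 'xyz': array([0.88581179, 0.64979872, 1.24706733]), 'rotation': array([ 33.82735699,  -0.95172567, 155.26197493])}
{'time': 0.0, 'qpos': array([-7.48054486e+01,  7.13147240e+00,  9.46320571e+01, -2.05518070e-03,
        7.83513146e+01, -4.73251460e+00]), 'joint_vel': array([ 0.02790863,  0.02708933, -0.06337286,  0.032093  ,  0.11515514,
       -0.05957154]), 'tau': array([-2.93161675e-04, -4.17599702e+01, -3.59934676e+01,  7.73351127e-02,
        4.91906796e-02, -1.64855173e-04]), 'tool_pos': array([ 0.22134856, -0.61053604,  0.23843074]), 'eef_rot': array([-1.79885381e+02, -7.46994123e-03,  1.99274755e+01]), 'ft_force': array([ 0.59561335, -0.1950476
[... 960 characters left out ...]
 0.98 [281.9, 143.9, 363.1, 216.5] 3356 [ 0.519 -0.035  0.155] [-0.011 -0.988 -0.935] [0.657 0.099 0.229]
side board_middle 0.71 [282.9, 144.5, 359.5, 219.8] 3245 [ 0.52  -0.034  0.155] [ 0.386 -0.264 -0.006] [0.657 0.099 0.229]
side ratchet 0.64 [279.2, 146.8, 355.9, 252.9] 5860 [ 0.548 -0.001  0.12 ] [ 0.393 -0.315 -0.006] [0.663 0.118 0.229]
side tea_mug 0.56 [264.4, 129.3, 280.2, 161.2] 591 [ 0.581 -0.339  0.055] [ 0.511 -0.484 -0.007] [ 0.62  -0.305  0.099]
side shellac_jar 0.84 [378.1, 274.9, 408.4, 306.4] 671 [0.47  0.358 0.102] [ 0.382  0.296 -0.007] [0.492 0.385 0.113]
side board 0.98 [281.2, 144.2, 362.5, 218.0] 3251 [ 0.52  -0.034  0.155] [-0.011 -0.79  -0.921] [0.657 0.099 0.229]
```

View pics/a.png

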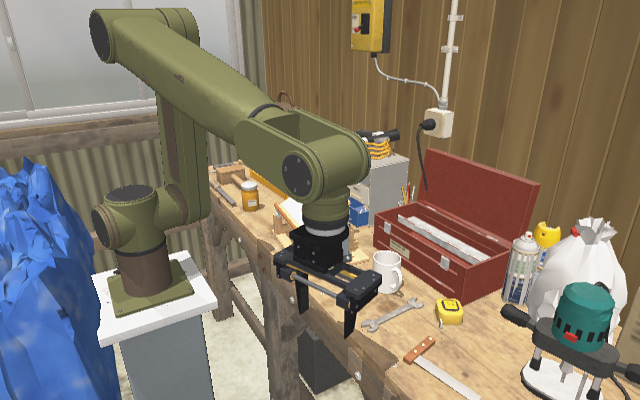

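View pics/b.png

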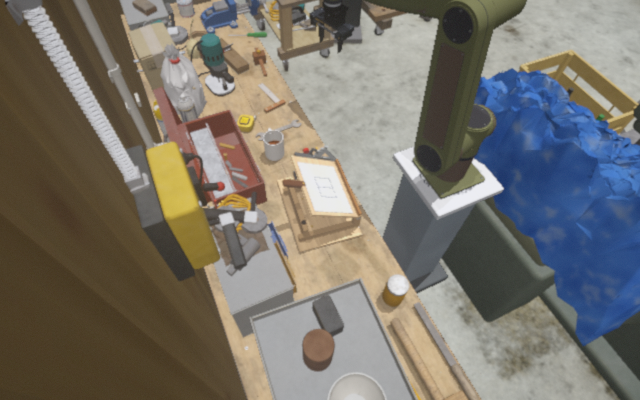

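```bash
python3 - <<'E'
from h import *
im=cv2.imread('side.png');d=np.load('side.npy')
c=im[120:280,220:400];cv2.imwrite('pics/c.png',cv2.resize(c,None,fx=3.7,fy=3.7,interpolation=cv2.INTER_CUBIC))
# board plane: paper & light pixels within polygon
m=np.zeros(d.shape,np.uint8);cv2.fillPoly(m,[np.array([[302,162],[333,163],[352,208],[312,213]])],1)
P=pts('side',d,m>0);c0=P.mean(0)
for _ in range(5):
    u,s,v=np.linalg.svd(P-P.mean(0),full_matrices=False);n=v[2]*np.sign(v[2,2]);r=(P-P.mean(0))@n;P=P[abs(r)<.006]
print(len(P),'n',n,'c',P.mean(0),'tilt',np.arccos(n[2]),'yaw deg',np.degrees(np.arctan2(-n[1],-n[0])),abs(r).std())
m[:]=0;cv2.rectangle(m,(284,179),(300,188),1,-1)
hsv=cv2.cvtColor(im,cv2.COLOR_BGR2HSV);dark=(hsv[...,2]<130)&(m>0)
H=pts('side',d,dark);print(len(H),np.median(H,0),H.min(0),H.max(0));v,u=np.nonzero(dark);print(u.min(),u.max(),v.min(),v.max())
K,t,r=cam('side')
# heights around handle
for row in range(120,262,8):
    print(row,[tuple((pts('side',d,(lambda z:(z.__setitem__((row,cx),True),z)[1])(np.zeros(d.shape,bool)))*1000).astype(int).ravel()) for cx in range(216,312,16)])
E
```

```text
1816 n [-0.48396601  0.06169315  0.87290942] c [ 0.51936994 -0.02343192  0.15270921] tilt 0.5096620793745017 yaw deg -7.264550920390764 0.001008312263643074
66 [ 0.62547841 -0.03662884  0.21050429] [ 0.55863572 -0.18961891  0.01344058] [ 0.65369753 -0.02940528  0.22827525]
284 300 179 188
120 [(np.int64(747), np.int64(-524), np.int64(89)), (np.int64(691), np.int64(-496), np.int64(92)), (np.int64(622), np.int64(-526), np.int64(36)), (np.int64(552), np.int64(-537), np.int64(-3)), (np.int64(492), np.int64(-505), np.int64(2)), (np.int64(429), np.int64(-481), np.int64(-1))]
128 [(np.int64(755), np.int64(-523), np.int64(49)), (np.int64(694), np.int64(-520), np.int64(25)), (np.int64(634), np.int64(-497), np.int64(22)), (np.int64(569), np.int64(-491), np.int64(0)), (np.int64(510), np.int64(-460), np.int64(5)), (np.int64(448), np.int64(-437), np.int64(0))]
136 [(np.int64(764), np.int64(-517), np.int64(12)), (np.int64(704), np.int64(-499), np.int64(3)), (np.int64(645), np.int64(-474), np.int64(2)), (np.int64(605), np.int64(-374), np.int64(85)), (np.int64(546), np.int64(-360), np.int64(73)), (n
[... 3608 characters left out ...]
p.int64(780), np.int64(127), np.int64(250)), (np.int64(714), np.int64(55), np.int64(72)), (np.int64(656), np.int64(47), np.int64(12))]
248 [(np.int64(899), np.int64(304), np.int64(624)), (np.int64(869), np.int64(146), np.int64(310)), (np.int64(830), np.int64(144), np.int64(273)), (np.int64(789), np.int64(150), np.int64(250)), (np.int64(717), np.int64(53), np.int64(13)), (np.int64(665), np.int64(68), np.int64(0))]
256 [(np.int64(904), np.int64(309), np.int64(608)), (np.int64(876), np.int64(163), np.int64(302)), (np.int64(837), np.int64(163), np.int64(268)), (np.int64(796), np.int64(163), np.int64(232)), (np.int64(749), np.int64(156), np.int64(176)), (np.int64(677), np.int64(96), np.int64(0))]
```

View pics/c.png

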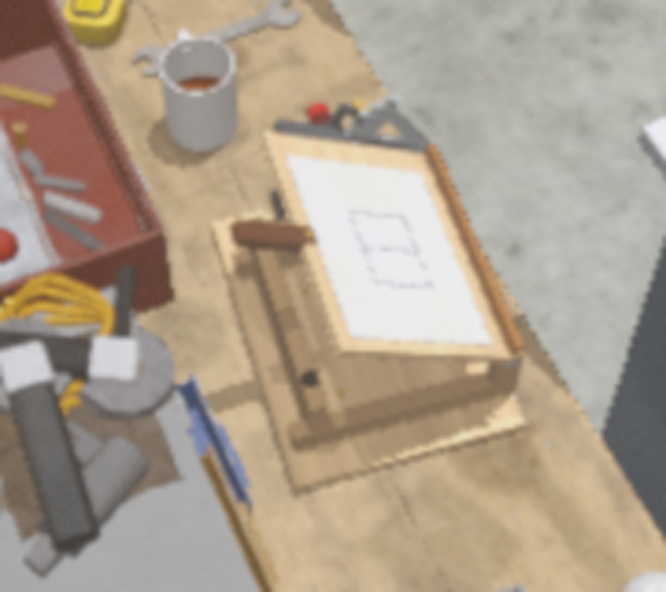

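carry_out(
  increments=[
    [0.15, 0.2, 0.2, -0.1],
    [0.3, 0.4, 0.4, -0.25],
    [0.6, 0.93, 0.4, -0.5],
    [0.6, 0.93, 0.4, -0.5],
    [0.6, 0.93, 0.4, -0.5],
    [0.6, 0.93, 0.4, -0.5],
    [0.6, 0.93, 0.4, -0.5],
    [0.6, 0.93, 0.4, -0.5],
  ],
  grip=-1,
)

```text
time: 1.8
tool_pos: [0.4014, -0.3323, 0.3595]
eef_rot: [180.0, 0.0, 4.9]
ft_force: [0.3, -0.5, 0.1]
width: 0.998
grasp_force: 0.0
```

```bash
python3 - <<'E'
from h import *
print(env.calibration('wrist'));print(env.observe()['tool_pos'],env.observe()['qpos'])
d=np.load('side.npy');m=np.zeros(d.shape,bool);m[176:192,280:308]=True
P=pts('side',d,m)
e=np.array([.992,-.1265]);l=np.array([.1265,.992]);hz=P[:,2]
s=(P[:,:2]-np.array([.5223,-.0238]))@e; q=P[:,:2]@l
n=np.array([-.48397,.06169,.87291]);off=(P-np.array([.5223,-.0238,.1475]))@n
k=(s>.088)&(abs(off)<.02)
for a in sorted(zip(s[k].round(3),q[k].round(3),off[k].round(3)),key=lambda a:a[0])[::3]:print(*a)
B=np.load('side_board_pts.npy');o=(B-np.array([.5223,-.0238,.1475]))@n;B=B[abs(o-.006)<.004];qq=B[:,:2]@l
print('board lateral',np.percentile(qq,[0,1,5,50,95,99,100]))
E
```

```text
{'K': array([[356.11944999,   0.        , 317.48419178],
       [  0.        , 356.11944999, 198.89906478],
       [  0.        ,   0.        ,   1.        ]]), 'tool_from_camera': array([[ 4.21302182e-04,  9.65543008e-01,  2.60243200e-01,
         7.22522037e-02],
       [ 9.99999910e-01, -4.19410332e-04, -6.28006073e-05,
         7.53336992e-04],
       [ 4.85119996e-05,  2.60243203e-01, -9.65543097e-01,
        -1.45389189e-01],
       [ 0.00000000e+00,  0.00000000e+00,  0.00000000e+00,
         1.00000000e+00]])}
[ 0.40135495 -0.33227107  0.35954838] [-4.55109200e+01 -1.21285383e+01  1.01791008e+02 -2.71280524e-02
  9.03357450e+01  3.95432831e+01]
0.088 0.042 0.001
0.09 0.028 0.008
0.092 0.033 0.004
0.092 0.044 -0.002
0.094 0.04 0.003
0.096 0.037 0.008
0.097 0.041 0.008
0.098 0.043 0.006
0.099 0.046 -0.001
0.101 0.043 0.005
0.102 0.036 0.006
0.104 0.029 0.007
0.104 0.042 -0.006
0.106 0.024 0.006
0.107 0.042 0.008
0.108 0.046 0.003
0.109 0.038 0.007
0.111 0.032 0.005
0.111 0.044 -0.005
0.113 0.031 0.007
0.114 0.044 0.005
0.115 0.044 -0.005
0.117 0.044 0.009
0.118 0.034 0.006
0.119 0.04 0.008
0.12 0.043 0.003
0.122 0.027 0.007
0.123 0.031 0.006
0.124 0.045 0.005
0.125 0.04 0.007
0.127 0.046 0.006
0.129 0.029 0.008
0.129 0.043 0.006
0.13 0.044 -0.003
0.132 0.04 0.006
0.133 0.033 0.003
0.134 0.046 -0.001
0.136 0.031 0.0
0.137 0.033 -0.002
board lateral [-0.10457594 -0.09758143 -0.08415988  0.03828269  0.14483416  0.15324217
  0.15620878]
```

carry_out(
  increments=[
    [0.789, 0.954, 0, -0.407],
    [0.789, 0.954, 0, -0.407],
    [0.789, 0.954, 0, -0.407],
    [0.789, 0.954, 0, -0.407],
    [0.789, 0.954, 0, -0.407],
    [0.789, 0.954, 0, -0.407],
    [0.789, 0.954, 0, -0.407],
    [0.789, 0.954, -0.16, -0.407],
    [0.789, 0.954, -0.16, -0.407],
  ],
)

```text
time: 2.92
tool_pos: [0.6358, -0.0475, 0.306]
eef_rot: [180.0, 0.6, -7.4]
ft_force: [-0.7, 0.7, 0.8]
width: 0.999
grasp_force: 0.0
```

```bash
python3 - <<'E'
from h import *
s=env.observe();print(s['tool_pos'],s['eef_rot'])
im,d=env.grab_frame('wrist');cv2.imwrite('pics/d.png',im[...,::-1]);np.save('wd.npy',d)
T=np.array(env.calibration('wrist')['tool_from_camera']);K=np.array(env.calibration('wrist')['K'])
Rm=R.from_euler('xyz',s['eef_rot'],degrees=True).as_matrix();
v,u=np.mgrid[:400,:640];P=np.stack([(u-K[0,2])/K[0,0]*d,-(v-K[1,2])/K[1,1]*d,-d],-1)@T[:3,:3].T+T[:3,3]
P=P@Rm.T+s['tool_pos'];np.save('wP.npy',P)
e=np.array([.992,-.1265]);l=np.array([.1265,.992]);h=np.array([.437,-.0205])
S=(P[...,:2]-h)@e;Q=P[...,:2]@l;z=P[...,2]
hsv=cv2.cvtColor(im,cv2.COLOR_RGB2HSV)
for s0 in(.185,.19,.195,.2,.205,.21,.215,.22,.225,.23):
    k=(abs(S-s0)<.0025)&(z>.16)&(z<.26)&(d>0)&(abs(Q-.035)<.035)
    if k.sum()>3:print(s0,k.sum(),Q[k].min().round(4),Q[k].max().round(4),np.percentile(z[k],[5,50,95]).round(4))
E
```

```text
[ 0.63582758 -0.04745091  0.30600856] [179.98861211   0.5849047   -7.41364225]
0.185 175 0.0189 0.0422 [0.2086 0.2128 0.2148]
0.19 174 0.0192 0.0429 [0.2115 0.2157 0.2175]
0.195 192 0.0193 0.0427 [0.2147 0.2186 0.2203]
0.2 195 0.0189 0.0425 [0.2174 0.2214 0.2233]
0.205 205 0.019 0.0423 [0.2195 0.2242 0.2259]
0.21 217 0.0192 0.0427 [0.223  0.2268 0.2289]
0.215 272 0.0188 0.0427 [0.2238 0.2286 0.2299]
0.22 338 0.0194 0.042 [0.2202 0.2255 0.2286]
0.225 18 0.0254 0.0374 [0.2185 0.2191 0.2217]
```

View pics/d.png

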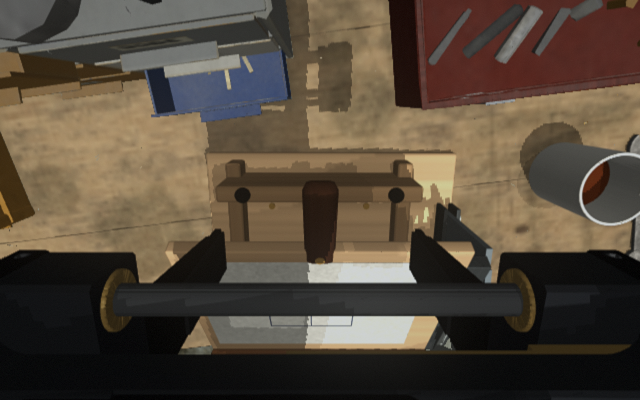

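carry_out(
  increments=[
    [-0.004, -0.014, -0.05, 0],
    [-0.004, -0.014, -0.15, 0],
    [-0.004, -0.014, -0.24, 0],
    [-0.004, -0.014, -0.31, 0],
    [-0.004, -0.014, -0.31, 0],
    [-0.004, -0.014, -0.31, 0],
  ],
)

```text
time: 3.72
tool_pos: [0.6377, -0.0504, 0.2202]
eef_rot: [180.0, -0.1, -7.3]
ft_force: [0.2, -0.6, 0.2]
width: 0.998
grasp_force: 0.0
```

carry_out(
  increments=[
    [0, 0, 0, 0],
    [0, 0, 0, 0],
    [0, 0, 0, 0],
    [0, 0, 0, 0],
    [0, 0, 0, 0],
    [0, 0, 0, 0],
    [0, 0, 0, 0],
    [0, 0, 0, 0],
  ],
  grip=1,
)

```text
time: 4.72
tool_pos: [0.6371, -0.0493, 0.2186]
eef_rot: [-179.9, 0.0, -7.3]
ft_force: [0.9, 3.3, -0.3]
width: 0.251
grasp_force: 30.0
```

```bash
cat >> h.py <<'E'
def arc(a,th,r=.232,e=(.992,-.1265)):
    return [[round(float(x),3) for x in (r*(np.cos(t)-np.cos(a))*e[0]/.3, r*(np.cos(t)-np.cos(a))*e[1]/.3, r*(np.sin(t)-np.sin(a))/.3,0)] for t in th]
E
python3 - <<'E'
from h import *
print(arc(.51,[.53,.57,.61,.65,.69,.73,.77,.81,.84,.87,.89,.89]))
print(arc(.89,[.91,.93,.93,.93]))
for a in np.arange(.93,1.15,.02):print(a.round(2),arc(a,[a+.01,a+.02]))
E
```

```text
[[-0.008, 0.001, 0.013, 0.0], [-0.024, 0.003, 0.04, 0.0], [-0.041, 0.005, 0.065, 0.0], [-0.059, 0.007, 0.09, 0.0], [-0.078, 0.01, 0.115, 0.0], [-0.098, 0.012, 0.138, 0.0], [-0.119, 0.015, 0.161, 0.0], [-0.141, 0.018, 0.183, 0.0], [-0.157, 0.02, 0.198, 0.0], [-0.175, 0.022, 0.214, 0.0], [-0.187, 0.024, 0.223, 0.0], [-0.187, 0.024, 0.223, 0.0]]
[[-0.012, 0.002, 0.01, 0.0], [-0.024, 0.003, 0.019, 0.0], [-0.024, 0.003, 0.019, 0.0], [-0.024, 0.003, 0.019, 0.0]]
0.93 [[-0.006, 0.001, 0.005, 0.0], [-0.012, 0.002, 0.009, 0.0]]
0.95 [[-0.006, 0.001, 0.004, 0.0], [-0.013, 0.002, 0.009, 0.0]]
0.97 [[-0.006, 0.001, 0.004, 0.0], [-0.013, 0.002, 0.009, 0.0]]
0.99 [[-0.006, 0.001, 0.004, 0.0], [-0.013, 0.002, 0.008, 0.0]]
1.01 [[-0.007, 0.001, 0.004, 0.0], [-0.013, 0.002, 0.008, 0.0]]
1.03 [[-0.007, 0.001, 0.004, 0.0], [-0.013, 0.002, 0.008, 0.0]]
1.05 [[-0.007, 0.001, 0.004, 0.0], [-0.013, 0.002, 0.008, 0.0]]
1.07 [[-0.007, 0.001, 0.004, 0.0], [-0.014, 0.002, 0.007, 0.0]]
1.09 [[-0.007, 0.001, 0.004, 0.0], [-0.014, 0.002, 0.007, 0.0]]
1.11 [[-0.007, 0.001, 0.003, 0.0], [-0.014, 0.002, 0.007, 0.0]]
1.13 [[-0.007, 0.001, 0.003, 0.0], [-0.014, 0.002, 0.006, 0.0]]
```

carry_out(
  increments=[
    [-0.008, 0.001, 0.013, 0.0],
    [-0.024, 0.003, 0.04, 0.0],
    [-0.041, 0.005, 0.065, 0.0],
    [-0.059, 0.007, 0.09, 0.0],
    [-0.078, 0.01, 0.115, 0.0],
    [-0.098, 0.012, 0.138, 0.0],
    [-0.119, 0.015, 0.161, 0.0],
    [-0.141, 0.018, 0.183, 0.0],
    [-0.157, 0.02, 0.198, 0.0],
    [-0.175, 0.022, 0.214, 0.0],
    [-0.187, 0.024, 0.223, 0.0],
    [-0.187, 0.024, 0.223, 0.0],
  ],
)

```text
time: 6.22
tool_pos: [0.5796, -0.0418, 0.2845]
eef_rot: [-179.9, 0.2, -7.3]
ft_force: [0.1, 5.2, -5.9]
width: 0.248
grasp_force: 30.0
```

carry_out(
  increments=[
    [-0.006, 0.001, 0.005, 0],
    [-0.012, 0.002, 0.01, 0.0],
    [-0.018, 0.002, 0.015, 0.0],
    [-0.024, 0.003, 0.019, 0.0],
    [-0.024, 0.003, 0.019, 0.0],
    [-0.024, 0.003, 0.019, 0.0],
  ],
)

```text
time: 6.98
tool_pos: [0.5726, -0.0409, 0.2899]
eef_rot: [-179.9, 0.2, -7.3]
ft_force: [0.4, 6.0, -5.4]
width: 0.253
grasp_force: 30.0
```

carry_out(
  increments=[
    [-0.006, 0.003, 0.005, 0],
    [-0.012, 0.005, 0.009, 0],
    [-0.012, 0.005, 0.009, 0],
    [-0.012, 0.005, 0.009, 0],
  ],
)

```text
time: 7.48
tool_pos: [0.569, -0.0404, 0.2926]
eef_rot: [-180.0, 0.2, -7.3]
ft_force: [-3.7, 4.7, -10.0]
width: 0.254
grasp_force: 30.0
```

carry_out(
  increments=[
    [-0.006, 0.001, 0.004, 0],
    [-0.013, 0.002, 0.009, 0],
    [-0.013, 0.002, 0.009, 0],
    [-0.013, 0.002, 0.009, 0],
  ],
)

```text
time: 7.98
tool_pos: [0.5652, -0.0398, 0.2956]
eef_rot: [180.0, 0.2, -7.3]
ft_force: [-4.8, 1.8, -12.6]
width: 0.251
grasp_force: 30.0
```

carry_out(
  increments=[
    [-0.003, 0.0, -0.004, 0],
    [-0.003, 0, -0.004, 0],
    [-0.003, 0, -0.004, 0],
  ],
)

```text
time: 8.35
tool_pos: [0.565, -0.0398, 0.2957]
eef_rot: [-180.0, 0.0, -7.3]
ft_force: [-4.4, 4.1, -9.9]
width: 0.253
grasp_force: 30.0
```

```bash
cat >> h.py <<'E'
def st(h=(.4366,-.0245,.1),e=(.992,-.1265)):
    s=env.observe();p=s['tool_pos']-np.array(h);x=p[:2]@np.array(e);z=p[2]-.006;t=np.arctan2(z,x);f=s['ft_force'];fx=f[:2]@np.array(e)
    print('th',t.round(4),'r',np.hypot(x,z).round(4),'resist',(fx*np.sin(t)-f[2]*np.cos(t)).round(1),'rad',(fx*np.cos(t)+f[2]*np.sin(t)).round(1),f.round(1),s['ft_torque'].round(2))
E
python3 -c "
from h import *
st()"
```

```text
th 0.9726 r 0.2296 resist 1.5 rad -10.9 [-4.4  4.1 -9.9] [ 0.8   0.52 -0.16]
```

carry_out(
  increments=[
    [-0.007, 0.002, 0.002, 0],
    [-0.015, 0.003, 0.005, 0],
    [-0.015, 0.003, 0.005, 0],
    [-0.015, 0.003, 0.005, 0],
  ],
)

```text
time: 8.85
tool_pos: [0.5614, -0.0393, 0.2981]
eef_rot: [180.0, -0.2, -7.3]
ft_force: [-0.4, 0.7, -5.3]
width: 0.252
grasp_force: 30.0
```

```bash
python3 -c "
from h import *
st()"
```

```text
th 0.9913 r 0.2296 resist 2.5 rad -4.7 [-0.4  0.7 -5.3] [ 0.33 -0.28 -0.13]
```

carry_out(
  increments=[
    [-0.006, 0.001, 0.004, 0],
    [-0.013, 0.002, 0.008, 0],
    [-0.013, 0.002, 0.008, 0],
    [-0.013, 0.002, 0.008, 0],
  ],
)

```text
time: 9.35
tool_pos: [0.5575, -0.0388, 0.3005]
eef_rot: [180.0, -0.1, -7.3]
ft_force: [1.9, -1.6, -2.0]
width: 0.253
grasp_force: 30.0
```

```bash
python3 -c "
from h import *
st()"
```

```text
th 1.0116 r 0.2295 resist 2.8 rad -0.6 [ 1.9 -1.6 -2. ] [-0.   -0.74 -0.13]
```

Free so far (about 2.8 N is the board's weight). Continue.

carry_out(
  increments=[
    [-0.006, 0.001, 0.004, 0],
    [-0.013, 0.002, 0.008, 0],
    [-0.013, 0.002, 0.008, 0],
    [-0.013, 0.002, 0.008, 0],
  ],
)

```text
time: 9.85
tool_pos: [0.5545, -0.0384, 0.3022]
eef_rot: [179.9, -0.3, -7.3]
ft_force: [8.6, -3.1, -3.8]
width: 0.252
grasp_force: 30.0
```

```bash
python3 -c "
from h import *
st()"
```

```text
th 1.0267 r 0.2294 resist 9.6 rad 1.4 [ 8.6 -3.1 -3.8] [-0.33 -1.8  -0.13]
```

carry_out(
  increments=[
    [-0.003, 0.0, 0.002, 0],
    [-0.006, 0.0, 0.003, 0],
    [-0.006, 0.0, 0.003, 0],
  ],
)

```text
time: 10.22
tool_pos: [0.5536, -0.0383, 0.3028]
eef_rot: [180.0, -0.4, -7.3]
ft_force: [12.1, -3.1, -7.0]
width: 0.251
grasp_force: 30.0
```

```bash
python3 -c "
from h import *
st()"
```

```text
th 1.0315 r 0.2293 resist 14.2 rad 0.3 [12.1 -3.1 -7. ] [-0.32 -2.5  -0.18]
```

```bash
python3 - <<'E'
from h import *
a,_=env.grab_frame('scene');b,_=env.grab_frame('side')
a=cv2.resize(a[160:290,230:400],(480,367),interpolation=cv2.INTER_CUBIC);b=cv2.resize(b[130:260,240:410][:, :113],(319,367),interpolation=cv2.INTER_CUBIC)
cv2.imwrite('pics/e.png',np.hstack([a,b])[...,::-1])
E
```

```text
(no output)
```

View pics/e.png

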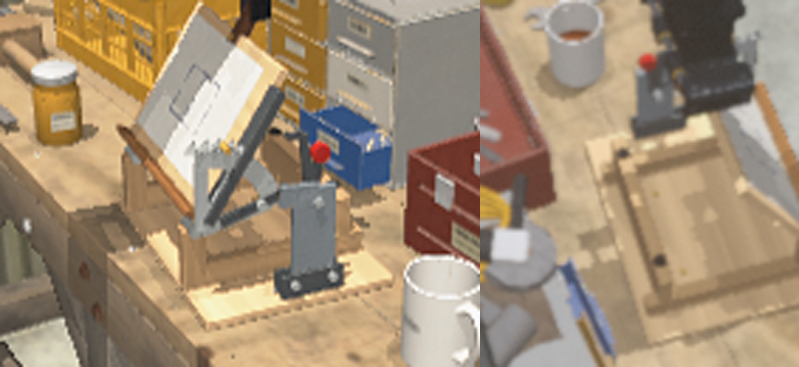

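The scene crop shows the quadrant (215,170) and the pawl on its bracket, red weight at (320,150). It doesn't clearly show whether the pawl has tripped, so I'll take one more small step to check the stiffness.

carry_out(
  increments=[
    [-0.003, 0.0, 0.002, 0],
    [-0.005, 0.0, 0.003, 0],
    [-0.005, 0.0, 0.003, 0],
  ],
)

```text
time: 10.7
tool_pos: [0.5527, -0.0382, 0.3033]
eef_rot: [180.0, -0.5, -7.3]
ft_force: [14.9, -1.7, -8.4]
width: 0.246
grasp_force: 30.0
```

```bash
python3 -c "
from h import *
st()
print(arc(1.025,[1.01,.98,.94,.90,.87,.85,.85,.85]))"
```

```text
th 1.0359 r 0.2293 resist 17.2 rad 0.4 [14.9 -1.7 -8.4] [-0.32 -3.05 -0.16]
[[0.01, -0.001, -0.006, 0.0], [0.029, -0.004, -0.019, 0.0], [0.054, -0.007, -0.036, 0.0], [0.079, -0.01, -0.055, 0.0], [0.096, -0.012, -0.07, 0.0], [0.108, -0.014, -0.08, 0.0], [0.108, -0.014, -0.08, 0.0], [0.108, -0.014, -0.08, 0.0]]
```

```bash
cat >> h.py <<'E'
H=np.array([.4395,-.024,.1031])
def tgt(f,r=.2303): return H+[r*np.cos(f)*.992,-r*np.cos(f)*.1265,r*np.sin(f)]
def path(cmd,fs):
    out=[[round(float(v),3) for v in (tgt(f)-cmd)/.3]+[0] for f in fs]
    print(out); print('cmd end',(np.array(cmd)+np.array(out[-1][:3])*.3).round(4).tolist())
def st2():
    s=env.observe();p=s['tool_pos']-H;x=p[:2]@np.array([.992,-.1265]);t=np.arctan2(p[2],x);f=s['ft_force'];fx=f[:2]@np.array([.992,-.1265])
    print('phi',t.round(4),'r',np.hypot(x,p[2]).round(4),'resist',(fx*np.sin(t)-f[2]*np.cos(t)).round(1),'rad',(fx*np.cos(t)+f[2]*np.sin(t)).round(1),f.round(1),s['ft_torque'].round(2))
E
python3 -c "
from h import *
path([.5502,-.0377,.3039],[1.04,1.02,.99,.96,.93,.90,.87,.84,.81,.785,.77,.77])"
```

```text
[[0.016, -0.003, -0.007, 0], [0.03, -0.005, -0.015, 0], [0.049, -0.008, -0.028, 0], [0.068, -0.01, -0.04, 0], [0.086, -0.012, -0.054, 0], [0.104, -0.015, -0.068, 0], [0.122, -0.017, -0.083, 0], [0.139, -0.019, -0.098, 0], [0.156, -0.021, -0.113, 0], [0.17, -0.023, -0.127, 0], [0.178, -0.024, -0.135, 0], [0.178, -0.024, -0.135, 0]]
cmd end [0.6036, -0.0449, 0.2634]
```

carry_out(
  increments=[
    [0.016, -0.003, -0.007, 0],
    [0.03, -0.005, -0.015, 0],
    [0.049, -0.008, -0.028, 0],
    [0.068, -0.01, -0.04, 0],
    [0.086, -0.012, -0.054, 0],
    [0.104, -0.015, -0.068, 0],
    [0.122, -0.017, -0.083, 0],
    [0.139, -0.019, -0.098, 0],
    [0.156, -0.021, -0.113, 0],
    [0.17, -0.023, -0.127, 0],
    [0.17, -0.023, -0.127, 0],
    [0.17, -0.023, -0.127, 0],
  ],
)

```text
time: 12.2
tool_pos: [0.601, -0.0445, 0.265]
eef_rot: [-180.0, -0.0, -7.3]
ft_force: [4.1, 3.5, 0.4]
width: 0.249
grasp_force: 30.0
```

```bash
python3 -c "
from h import *
st2()
path([.6012,-.0446,.2658],[.77,.75,.73,.70,.67,.64,.61,.59,.57,.57])"
```

```text
phi 0.7828 r 0.2296 resist 2.2 rad 2.9 [4.1 3.5 0.4] [ 0.8  -0.49 -0.12]
[[0.008, -0.001, -0.008, 0], [0.018, -0.002, -0.019, 0], [0.028, -0.004, -0.03, 0], [0.043, -0.006, -0.048, 0], [0.058, -0.007, -0.066, 0], [0.072, -0.009, -0.084, 0], [0.085, -0.011, -0.103, 0], [0.094, -0.012, -0.115, 0], [0.102, -0.013, -0.128, 0], [0.102, -0.013, -0.128, 0]]
cmd end [0.6318, -0.0485, 0.2274]
```

carry_out(
  increments=[
    [0.008, -0.001, -0.008, 0],
    [0.018, -0.002, -0.019, 0],
    [0.028, -0.004, -0.03, 0],
    [0.028, -0.004, -0.03, 0],
    [0.028, -0.004, -0.03, 0],
  ],
)

```text
time: 12.82
tool_pos: [0.6093, -0.0457, 0.2559]
eef_rot: [-180.0, 0.0, -7.3]
ft_force: [1.6, 5.4, 0.0]
width: 0.252
grasp_force: 30.0
```

```bash
python3 -c "
from h import *
st2()
path([.6096,-.0458,.2568],[.70,.67,.64,.61,.58,.55,.52,.49,.46,.43,.41,.41])
path(tgt(.41),[.38,.35,.32,.29,.26,.23,.20,.17,.14,.11,.10,.10])
path(tgt(.10),[.08,.06,.05,.04,.03,.03])"
```

```text
phi 0.7287 r 0.2294 resist 0.6 rad 0.7 [1.6 5.4 0. ] [ 0.94 -0.13 -0.17]
[[0.015, -0.002, -0.018, 0], [0.03, -0.003, -0.036, 0], [0.044, -0.005, -0.054, 0], [0.057, -0.007, -0.073, 0], [0.07, -0.009, -0.092, 0], [0.082, -0.01, -0.111, 0], [0.094, -0.012, -0.131, 0], [0.105, -0.013, -0.151, 0], [0.115, -0.014, -0.172, 0], [0.125, -0.016, -0.192, 0], [0.131, -0.016, -0.206, 0], [0.131, -0.016, -0.206, 0]]
cmd end [0.6489, -0.0506, 0.195]
[[0.009, -0.001, -0.021, 0], [0.017, -0.002, -0.043, 0], [0.024, -0.003, -0.065, 0], [0.031, -0.004, -0.086, 0], [0.038, -0.005, -0.109, 0], [0.043, -0.005, -0.131, 0], [0.048, -0.006, -0.153, 0], [0.052, -0.007, -0.176, 0], [0.056, -0.007, -0.199, 0], [0.059, -0.007, -0.222, 0], [0.059, -0.008, -0.229, 0], [0.059, -0.008, -0.229, 0]]
cmd end [0.6667, -0.0531, 0.1262]
[[0.001, -0.0, -0.015, 0], [0.002, -0.0, -0.031, 0], [0.003, -0.0, -0.038, 0], [0.003, -0.0, -0.046, 0], [0.003, -0.0, -0.054, 0], [0.003, -0.0, -0.054, 0]]
cmd end [0.6677, -0.053, 0.1099]
```

carry_out(
  increments=[
    [0.015, 0.0, -0.018, 0],
    [0.03, -0.001, -0.036, 0],
    [0.044, -0.003, -0.054, 0],
    [0.057, -0.005, -0.073, 0],
    [0.07, -0.007, -0.092, 0],
    [0.082, -0.008, -0.111, 0],
    [0.094, -0.01, -0.131, 0],
    [0.105, -0.011, -0.151, 0],
    [0.115, -0.012, -0.172, 0],
    [0.125, -0.014, -0.192, 0],
    [0.131, -0.014, -0.206, 0],
    [0.131, -0.014, -0.206, 0],
  ],
)

```text
time: 14.32
tool_pos: [0.6484, -0.0506, 0.1941]
eef_rot: [179.9, 0.0, -7.3]
ft_force: [-1.2, -5.4, -2.1]
width: 0.251
grasp_force: 30.0
```

```bash
python3 -c "
from h import *
st2()"
```

```text
phi 0.408 r 0.2294 resist 1.7 rad -1.2 [-1.2 -5.4 -2.1] [-0.7   0.31 -0.17]
```

carry_out(
  increments=[
    [0.009, -0.003, -0.021, 0],
    [0.017, -0.004, -0.043, 0],
    [0.024, -0.005, -0.065, 0],
    [0.031, -0.006, -0.086, 0],
    [0.038, -0.007, -0.109, 0],
    [0.043, -0.007, -0.131, 0],
    [0.048, -0.008, -0.153, 0],
    [0.052, -0.009, -0.176, 0],
    [0.056, -0.009, -0.199, 0],
    [0.059, -0.009, -0.222, 0],
    [0.059, -0.01, -0.229, 0],
    [0.059, -0.01, -0.229, 0],
  ],
)

```text
time: 15.82
tool_pos: [0.6665, -0.0531, 0.1258]
eef_rot: [-180.0, -0.1, -7.3]
ft_force: [2.0, -3.2, -2.7]
width: 0.25
grasp_force: 30.0
```

carry_out(
  increments=[
    [0.001, 0.0, -0.015, 0],
    [0.002, 0.0, -0.031, 0],
    [0.003, 0.0, -0.038, 0],
    [0.003, 0.0, -0.046, 0],
    [0.003, 0.0, -0.046, 0],
  ],
)

```text
time: 16.45
tool_pos: [0.6673, -0.0531, 0.112]
eef_rot: [180.0, -0.0, -7.3]
ft_force: [2.8, -4.9, -1.5]
width: 0.252
grasp_force: 30.0
```

```bash
python3 -c "
from h import *
st2()"
```

```text
phi 0.0389 r 0.2298 resist 1.7 rad 3.3 [ 2.8 -4.9 -1.5] [-0.63 -0.21 -0.15]
```

Now small steps to flat until the upward support is felt.

carry_out(
  increments=[
    [0, -0.003, -0.008, 0],
    [0, -0.003, -0.015, 0],
    [0, -0.003, -0.015, 0],
  ],
)

```text
time: 16.82
tool_pos: [0.6673, -0.0532, 0.1081]
eef_rot: [-179.9, -0.0, -7.3]
ft_force: [2.4, 1.8, 2.2]
width: 0.25
grasp_force: 30.0
```

carry_out(
  increments=[
    [0, 0, -0.008, 0],
    [0, 0, -0.015, 0],
    [0, 0, -0.015, 0],
  ],
)

```text
time: 17.2
tool_pos: [0.6674, -0.0532, 0.1079]
eef_rot: [-179.9, -0.0, -7.3]
ft_force: [-7.4, 2.0, 18.2]
width: 0.254
grasp_force: 30.0
```

```bash
python3 -c "
from h import *
st2()"
```

```text
phi 0.021 r 0.2298 resist -18.4 rad -7.2 [-7.4  2.  18.2] [ 0.59  1.61 -0.1 ]
```

```bash
cat >> h.py <<'E'
def tilt():
    im,d=env.grab_frame('side');V,U=np.mgrid[:400,:640]
    K,t,r=cam('side');M=R.from_euler('xyz',np.array(r),degrees=True).as_matrix()
    P=pts('side',d,np.ones_like(d,bool));e=np.array([.992,-.1265]);l=np.array([.1265,.992])
    x=(P[:,:2]-[.438,-.0245])@e;q=P[:,:2]@l-.031
    for th in np.arange(0,1.1,.02):
        pass
    k0=(x>.02)&(x<.17)&(abs(q)<.10)&(P[:,2]>.09)&(P[:,2]<.32)
    P=P[k0];g=np.random.default_rng(0);best=0
    for _ in range(600):
        a=P[g.choice(len(P),3,False)];n=np.cross(a[1]-a[0],a[2]-a[0]);nn=np.linalg.norm(n)
        if nn<1e-6:continue
        n/=nn;n*=np.sign(n[2]);k=abs((P-a[0])@n)<.003
        if k.sum()>best and abs(n[:2]@l)<.08:best=k.sum();B=k
    Q=P[B];n=np.linalg.svd(Q-Q.mean(0),full_matrices=False)[2][2];n*=np.sign(n[2])
    print('tilt',np.arctan2(-n[:2]@e,n[2]).round(4),len(Q),Q.mean(0).round(4),Q.std(0).round(3));return im
E
python3 - <<'E'
from h import *
im=tilt();cv2.imwrite('flat.png',im[...,::-1])
E
```

```text
tilt 0.002 1706 [ 0.5333 -0.032   0.1053] [0.044 0.057 0.002]
```

```bash
python3 -c "
from h import *
path([.6675,-.0539,.1035],[.02,.04,.07,.10,.13,.16,.19,.22,.25,.28,.31,.31])
path(tgt(.31),[.31,.29,.28,.27,.27])"
```

```text
[[0.001, 0.003, 0.014, 0], [0.001, 0.003, 0.029, 0], [-0.0, 0.003, 0.052, 0], [-0.002, 0.003, 0.075, 0], [-0.005, 0.003, 0.098, 0], [-0.008, 0.004, 0.121, 0], [-0.012, 0.004, 0.144, 0], [-0.017, 0.005, 0.166, 0], [-0.022, 0.006, 0.189, 0], [-0.028, 0.006, 0.211, 0], [-0.035, 0.007, 0.233, 0], [-0.035, 0.007, 0.233, 0]]
cmd end [0.657, -0.0518, 0.1734]
[[0.0, 0.0, 0.0, 0], [0.005, -0.001, -0.015, 0], [0.007, -0.001, -0.022, 0], [0.009, -0.001, -0.029, 0], [0.009, -0.001, -0.029, 0]]
cmd end [0.6598, -0.052, 0.1647]
```

carry_out(
  increments=[
    [0.001, 0.003, 0.014, 0],
    [0.001, 0.003, 0.029, 0],
    [0.0, 0.003, 0.052, 0],
    [-0.002, 0.003, 0.075, 0],
    [-0.005, 0.003, 0.098, 0],
    [-0.008, 0.004, 0.121, 0],
    [-0.012, 0.004, 0.144, 0],
    [-0.017, 0.005, 0.166, 0],
    [-0.022, 0.006, 0.189, 0],
    [-0.028, 0.006, 0.211, 0],
    [-0.035, 0.007, 0.233, 0],
    [-0.035, 0.007, 0.233, 0],
  ],
)

```text
time: 18.75
tool_pos: [0.6559, -0.0517, 0.1734]
eef_rot: [-180.0, 0.1, -7.3]
ft_force: [-2.6, 0.2, -3.7]
width: 0.25
grasp_force: 30.0
```

```bash
python3 -c "
from h import *
st2();tilt()"
```

```text
phi 0.3118 r 0.2293 resist 2.7 rad -3.7 [-2.6  0.2 -3.7] [ 0.09  0.31 -0.07]
tilt 0.2797 1682 [ 0.5332 -0.0303  0.1339] [0.043 0.056 0.012]
```

carry_out(
  increments=[
    [-0.003, 0, 0.008, 0],
    [-0.003, 0, 0.008, 0],
    [0.002, 0, -0.008, 0],
    [0.005, -0.001, -0.018, 0],
    [0.008, -0.001, -0.026, 0],
    [0.01, -0.001, -0.033, 0],
    [0.01, -0.001, -0.033, 0],
  ],
)

```text
time: 19.68
tool_pos: [0.6593, -0.0522, 0.1628]
eef_rot: [-180.0, 0.0, -7.3]
ft_force: [-3.5, 1.9, -1.9]
width: 0.248
grasp_force: 30.0
```

```bash
python3 -c "
from h import *
st2();tilt()"
```

```text
phi 0.263 r 0.2295 resist 0.9 rad -4.1 [-3.5  1.9 -1.9] [ 0.32  1.02 -0.15]
tilt 0.2327 1705 [ 0.533  -0.0315  0.1284] [0.043 0.057 0.01 ]
```

carry_out(
  increments=[
    [0.001, 0, -0.004, 0],
    [0.001, 0, -0.008, 0],
    [0.001, 0, -0.008, 0],
  ],
)

```text
time: 20.1
tool_pos: [0.6597, -0.0522, 0.1615]
eef_rot: [180.0, 0.0, -7.3]
ft_force: [-5.9, 0.5, 0.7]
width: 0.253
grasp_force: 30.0
```

```bash
python3 -c "
from h import *
st2();tilt()"
```

```text
phi 0.2573 r 0.2296 resist -2.2 rad -5.5 [-5.9  0.5  0.7] [ 0.35  1.42 -0.11]
tilt 0.2267 1709 [ 0.5335 -0.0314  0.1285] [0.043 0.057 0.01 ]
```

carry_out(
  increments=[
    [0.0, 0, -0.004, 0],
    [-0.001, 0, -0.008, 0],
    [-0.001, 0, -0.008, 0],
    [-0.001, 0, -0.008, 0],
  ],
)

```text
time: 20.65
tool_pos: [0.66, -0.0523, 0.1606]
eef_rot: [180.0, -0.1, -7.3]
ft_force: [-6.9, 1.5, 4.5]
width: 0.252
grasp_force: 30.0
```

```bash
python3 -c "
from h import *
st2();tilt()"
```

```text
phi 0.2533 r 0.2296 resist -6.1 rad -5.7 [-6.9  1.5  4.5] [ 0.47  1.56 -0.13]
tilt 0.2257 1679 [ 0.5335 -0.031   0.1276] [0.044 0.057 0.01 ]
```

carry_out(
  increments=[
    [0.002, 0, 0.004, 0],
    [0.002, 0, 0.004, 0],
  ],
)

```text
time: 20.95
tool_pos: [0.6599, -0.0522, 0.1609]
eef_rot: [180.0, 0.0, -7.3]
ft_force: [-7.1, 1.4, 2.0]
width: 0.249
grasp_force: 30.0
```

carry_out(
  increments=[
    [0, 0, 0, 0],
    [0, 0, 0, 0],
    [0, 0, 0, 0],
    [0, 0, 0, 0],
    [0, 0, 0, 0],
    [0, 0, 0, 0],
  ],
  grip=-0.4,
)

```text
time: 21.7
tool_pos: [0.6601, -0.0522, 0.1595]
eef_rot: [180.0, -0.0, -7.3]
ft_force: [0.1, -0.5, -0.6]
width: 0.702
grasp_force: 0.0
```

carry_out(
  increments=[
    [0, 0, 0.05, 0],
    [0, 0, 0.15, 0],
    [0, 0, 0.3, 0],
    [0, 0, 0.5, 0],
    [0, 0, 0.5, 0],
    [0, 0, 0.5, 0],
  ],
)

```text
time: 22.45
tool_pos: [0.6602, -0.0522, 0.3105]
eef_rot: [180.0, -0.1, -7.3]
ft_force: [-0.2, 0.6, -0.8]
width: 0.701
grasp_force: 0.0
```

```bash
python3 - <<'E'
from h import *
im=tilt();a,_=env.grab_frame('scene');print(env.observe()['ft_force'],env.observe()['time'])
cv2.imwrite('pics/f.png',np.hstack([cv2.resize(a[160:300,220:410],(400,295)),cv2.resize(im[110:320,220:430],(300,295))])[...,::-1])
E
```

```text
tilt 0.2263 1705 [ 0.5336 -0.0291  0.1283] [0.043 0.056 0.01 ]
[-0.1815414   0.61111435  0.02614847] 22.55
```

View pics/f.png

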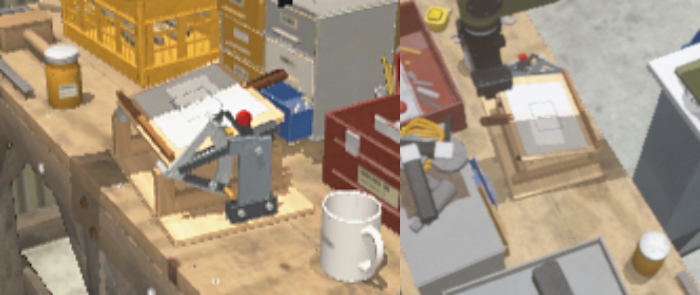

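The board rests by itself at about 0.23 rad, with the handle free at (270,82). The mug (350,235) and jar (62,75) are where they were, and the gripper is clear.

```bash
python3 -c "
from rig import env
print(env.finish_job())"
```

```text
the job is handed in; nothing more can be done
None
```

The board now rests in its lowest notch at about 0.23 rad: it was lifted to its stop (about 17 N), lowered in the grip to fully flat, raised past the first click and set down on the pawl, with the gripper clear, the mug and jar left in place, and the job handed in at 22.6 s.

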